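Loosen the medal holder's knurled ring

TASK

Loosen the brass retaining ring so that its plaster medal can be taken out later: with the fingertips held beside it, against the outside of its knurled rim, roll it counter-clockwise seen from above, without gripping it or working from on top of it. Count the turns: let the red mark on the ring pass the white pointer on the base twice and stop where it meets the pointer for the third time, then take the hand away. Do not touch the medal inside the ring, do not turn the dark steel ring, and leave everything else on the table where it stands.

Things in the scene. Friction and masses are not known exactly. Their poses are not given: they have to be found in the camera images.
- brass_ring (a joint): angle of the brass ring, rad: 0 where its red mark first meets the white pointer, growing counter-clockwise seen from above. Starts between -5.2 and -1.0; second meeting at 6.283, third at 12.566. Stops at -8 and 19; it stays where it is left and does not rise; takes about 0.05 N m (1 to 2 N at the rim) to turn.
- brass_center (a point): point on the brass ring's vertical axis, level with its top (56 mm above the table); the white pointer is on its +x side. The ring is 70 mm inside, 96 mm over 32 upright ridges (2.5 mm high, 9.5 mm apart), and spans heights 34 to 56 mm; too wide to grip. Under it: a round blue base 140 mm across, 20 mm high, fixed to the table.
- brass_pointer (a point): top of the white pointer, a bar 18 x 7 mm lying radially on the blue base, 59 mm from the ring's axis, 23.5 mm above the table
- brass_mark (a point): the red mark, 13 x 6 mm on top of the brass ring, 40.5 mm from the axis (the red also runs down the rim); it turns with the ring
- brass_medal: the white plaster medal, a loose disc 64 mm across and 7 mm thick lying inside the brass ring, its top 5 mm below the ring's top; origin at the centre of its underside, 44 mm above the table
- steel_holder: a second holder of the same shape and size, with a dark steel ring, fixed to the table: not to be turned; origin at the centre of its underside, on the table
- steel_mark (a point): the red mark on the dark steel ring, 40.5 mm from that ring's axis
- steel_medal: the plaster medal, 64 mm across, lying in the dark steel ring; origin at the centre of its underside
- mug: white mug, 84 mm wide and 95 mm high, handle on its +y side; origin at the centre of its underside
- brush: brush 200 mm long lying along its own x; origin at the centre of its underside
- jar: small green glass jar, 40 mm wide and 50 mm high; origin at the centre of its underside
- cast: plaster disc 120 mm across and 12 mm thick lying on the table; origin at the centre of its underside
- inkpad: black pad 60 x 45 x 18 mm; origin at the centre of its underside
- pot: small white paint pot, 36 mm wide and 35 mm high; origin at the centre of its underside

How it is judged:
By the outcome, as a careful person would: the job done as asked, in the order asked, and still so for the second after the job is handed in, with the robot touching nothing.
It also fails if it takes over 64 s, if anything falls off the work surface, if the arm or the gripper's body presses on something with over 40 N, if the wrist force passes 120 N, or if a joint passes its speed limit or range.

ROBOT

A 7-joint arm with a two-finger parallel gripper is mounted at the origin on the work surface. World frame = base frame: x ahead of the robot, y to its left, z up, the work surface at z = 0. Lengths are in m, angles in rad, forces in N, time in s.
With the tool pointing down it reaches from about 0.4 to 0.85 m from the base axis. Payload 4.5 kg.
Tool frame: the origin (TCP) lies at the very end of the fingers, on their centre line; the grasp point (between the pads) lies 19 mm behind it (r.grip_depth is the z of the grasp point in the tool frame, in m); z points along the fingers, y is the line along which they close (so a half turn about z gives the same grasp; the last joint's range is limited). The gripper opens to 88 mm and grips with 3 to 60 N. Pads are 18 mm wide; open, the fingers measure 123 mm over their backs; the gripper's body (75 mm by 187 mm) begins 45 mm behind the grasp point.
Start: joints at [1.237, 0.689, -0.195, 1.565, 0.157, 0.902, -0.215], TCP at [0.225, -0.583, 0.239] pointing down, gripper open.
Joint ranges: [-3.01, 3.01], [-0.46, 2.08], [-1.47, 1.51], [0.13, 2.56], [-1, 4.14], [0.04, 2.09], [-2.66, 2.66]. Speed limits (rad/s): [2.57, 2.57, 3.14, 3.14, 3.14, 3.14, 3.14].

INTERFACE

Orientations are given as a unit quaternion [x, y, z, w].
In Python, from plant import r, workorder, snapshot, camera_params gives the robot as it stands (r), with the cameras as plain functions and the job (workorder).
- The arm moves only by the tool send_path, called after "Request:" as name(argument=value, ...), one argument or row to a line, values as JSON. Schema: {"type":"object","properties":{"moves":{"type":"array","items":{"type":"array","items":{"type":"number"},"minItems":7,"maxItems":7},"minItems":1,"maxItems":10},"grip_force":{"type":"number"},"only":{"type":"string"},"quiet":{"type":"boolean"},"lines":{"type":"string"}},"required":["moves"],"additionalProperties":false}. moves is a list of rows, 1 to 10 of them, each of 7 numbers: the opening from 0.0 (shut) to 1.0 (fully open), then dx, dy, dz in a scale on which 1.0 is 0.8 m, then a rotation vector rx, ry, rz in parts of the range, where 1.0 means 60 degrees; each row is the pose to reach, as a shift and turn from the pose commanded when the call began, along the tool's axes at that moment; what a row does not reach only later rows make up. A row lasts 1/10 s, in which the tool goes at most 0.05 m and 0.15 rad, less where a joint would pass 70% of its speed; a pose out of reach is approached as far as the arm can. The fingers move at their own pace and stop on an object; grip_force is the grip in N (left out, the last holds). Time passes only in rows, so rows that do not move let the fingers close. The tool returns the time, the measured TCP pose, the force, the opening and the grip force at its end. only (a regular expression) keeps the lines of the reply that match it, lines (a string "A,B") keeps lines A to B, and quiet returns only ok. No shift or turn number may pass 1 either way. Input that does not fit is refused with a message, and nothing moves.
- r.get_state(): the state, without advancing time (a new reading comes with each control period).
- snapshot(name): name is "side" or "top"; returns the picture (480x640x3 uint8, red, green, blue); there is no depth.
- camera_params(name): a dict with "fx", "fy", "cx", "cy" (pixels), "rvec" (rotation vector, rad) and "tvec" (3), from world to camera coordinates, as OpenCV has them. Camera axes: x right, y down, z forward; pixel columns grow to the right and rows downward; lengths in m; the calibration is good to about 2 mm. A picture is of the moment at which its call begins. camera_params takes no time and is no camera call.
- workorder.finish_job(): hands the job in; it is judged then, once.
The state is a dict: "clock": time; "q": joint angles; "qd": joint speeds; "joint_torque": joint torques, N m; "tool_pos": TCP position; "eef_rot": TCP orientation; "contact_force": force on the tool from outside, world axes, zero at the start; "moment": the same for the moment, N m; "opening": opening from 0.0 (shut) to 1.0 (fully open); "finger_force": force on a finger pad.
Only numpy, scipy, OpenCV 4.12 (cv2) and the standard library are available. Lean on these libraries where they do the work, as an engineer would, in place of code of your own. Each camera call takes 0.05 s, during which the arm holds its last target. There are 200 camera calls.

## Working session

There is one attempt and no reset: what is moved stays moved. The work goes in short steps, Python scripts to look and compute and a tool call to move; the robot and the scene stay as the last step left them, time stands still between calls to the robot, and variables do not carry over. Pictures are saved under pics/ and viewed, at most 10 in all, crops included, and the job is handed in when it is done.

```bash
ls; mkdir -p pics
```

Run:
```python
from plant import r, workorder, snapshot, camera_params
import cv2
for n in("top","side"):
    cv2.imwrite(f"pics/{n}0.png",snapshot(n)[:,:,::-1]); p=camera_params(n); print(n,p)
s=r.get_state(); print(s)
```

```text
pics
plant.py
top {'fx': 535.6923962253119, 'fy': 535.6923962253119, 'cx': 322.3966937746378, 'cy': 242.09920462402482, 'rvec': array([ 2.16985857, -2.19106741,  0.0338073 ]), 'tvec': array([0.01601089, 0.57469791, 1.1431171 ])}
side {'fx': 456.8264429354495, 'fy': 456.8264429354495, 'cx': 317.86490587417376, 'cy': 242.91470424091492, 'rvec': array([ 0.2300436 , -2.88369491,  1.11032215]), 'tvec': array([0.54971378, 0.13185372, 0.97158299])}
{'clock': 0.1, 'q': array([ 1.23679969,  0.68988369, -0.19449507,  1.56618782,  0.15729299,
        0.90248227, -0.21509951]), 'qd': array([-3.44714521e-06, -1.95634578e-03,  3.98456348e-04, -7.94876520e-04,
        4.73231307e-04,  1.02647526e-03,  5.88297047e-04]), 'joint_torque': array([-2.95160884e-03, -5.28498352e+01, -1.27090998e+00, -1.53835434e+01,
       -5.23902441e-02,  2.03213742e-03,  2.98210659e-05]), 'tool_pos': array([ 0.22448339, -0.58272163,  0.23801375]), 'eef_rot': array([ 9.83133729e-01,  1.82886448e-01, -2.03588681e-04, -7.59965172e-04]), 'contact_force': array([ 0.29456578,  0.23247648, -0.2824867 ]), 'moment': array([-0.01877243,  0.01057135, -0.00497849]), 'finger_force': 0.0, 'opening': 0.9951512248799627}
```

View pics/top0.png

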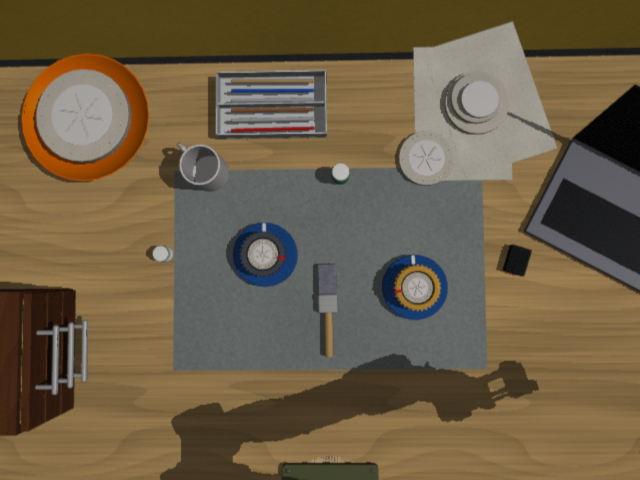

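View pics/side0.png

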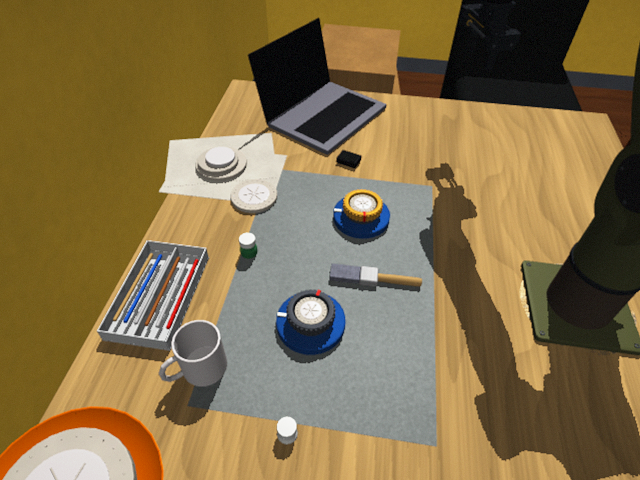

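The top view shows the brass holder at about (416,288), with its red mark on the left at (398,291) and the pointer at (413,260). The side view shows it at (363,205), and the steel ring is well apart at (262,254) in the top view. Next I'll measure these.

Create h.py:
```python
from plant import r, workorder, snapshot, camera_params
import cv2, numpy as np
from scipy.spatial.transform import Rotation as Ro
def ray(n,uv,z):
    p=camera_params(n); R=cv2.Rodrigues(p["rvec"])[0]; C=-R.T@p["tvec"]
    d=R.T@np.array([(uv[0]-p["cx"])/p["fx"],(uv[1]-p["cy"])/p["fy"],1]); return C+d*(z-C[2])/d[2]
def proj(n,P):
    p=camera_params(n); K=np.array([[p["fx"],0,p["cx"]],[0,p["fy"],p["cy"]],[0,0,1]])
    return cv2.projectPoints(np.float32(P).reshape(-1,3),p["rvec"],p["tvec"],K,None)[0].reshape(-1,2)
def masks(im,c):
    h=cv2.cvtColor(im,cv2.COLOR_RGB2HSV).astype(int); H,S,V=h[...,0],h[...,1],h[...,2]
    return {"red":((H<7)|(H>172))&(S>140)&(V>90),"gold":(H>14)&(H<30)&(S>150)&(V>110),"blue":(H>100)&(H<125)&(S>150)&(V>50),"white":(S<60)&(V>170)}[c]
def win(m,uv,w):
    o=np.zeros_like(m); u,v=map(int,uv); o[v-w:v+w,u-w:u+w]=m[v-w:v+w,u-w:u+w]; return o
def cen(m): return np.argwhere(m)[:,::-1].mean(0), int(m.sum())
```

Run:
```python
from h import *
for n,uv in(("top",(416,288)),("side",(363,208))):
    im=snapshot(n)
    b=win(masks(im,"blue"),uv,40); hull=cv2.convexHull(np.argwhere(b)[:,::-1].astype(np.int32))
    e=cv2.fitEllipse(hull); print(n,"blue ell",e, ray(n,e[0],.02))
    g=win(masks(im,"gold")|masks(im,"red"),uv,30); hg=cv2.convexHull(np.argwhere(g)[:,::-1].astype(np.int32)); e=cv2.fitEllipse(hg); print("ring",e,ray(n,e[0],.056),ray(n,e[0],.05))
    c,k=cen(win(masks(im,"red"),uv,30)); print("red",c,k,ray(n,c,.056))
    c=cen(win(masks(im,"white"),(413,260) if n=="top" else (338,210),7)); print("ptr",c,ray(n,c[0],.0235))
    cv2.imwrite(f"pics/{n}1.png",cv2.resize(im[uv[1]-50:uv[1]+50,uv[0]-50:uv[0]+50,::-1],None,fx=6,fy=6,interpolation=2))
a=cv2.imread("pics/top1.png");b=cv2.imread("pics/side1.png");cv2.imwrite("pics/both1.png",cv2.resize(np.hstack([a,b]),(800,400)))
print(Ro.from_quat(r.get_state()["eef_rot"]).as_matrix().round(3))
```

```text
top blue ell ((414.51611328125, 286.9496765136719), (63.95407485961914, 64.38162994384766), 118.92079162597656) [ 0.47651815 -0.18582366  0.02      ]
ring ((416.8999938964844, 287.2778015136719), (44.349884033203125, 45.122467041015625), 112.23573303222656) [ 0.47682671 -0.18550995  0.056     ] [ 0.47665172 -0.18640599  0.05      ]
red [397.85714286 290.78571429] 14 [ 0.46990719 -0.1460774   0.056     ]
ptr (array([412.83333333, 259.33333333]), 18) [ 0.53549956 -0.18282975  0.0235    ]
side blue ell ((361.22479248046875, 215.7264862060547), (44.60405731201172, 56.14322280883789), 96.49478149414062) [ 0.47627328 -0.17261134  0.02      ]
ring ((362.5616455078125, 204.09303283691406), (30.358104705810547, 38.56568908691406), 100.3112564086914) [ 0.47636299 -0.17559226  0.056     ] [ 0.47642366 -0.18208792  0.05      ]
red [363.81818182 215.90909091] 11 [ 0.46990784 -0.13597261  0.056     ]
ptr (array([337.31578947, 209.42105263]), 19) [ 0.53637874 -0.18123823  0.0235    ]
[[ 0.933  0.36  -0.   ]
 [ 0.36  -0.933  0.001]
 [-0.    -0.001 -1.   ]]
```

View pics/both1.png

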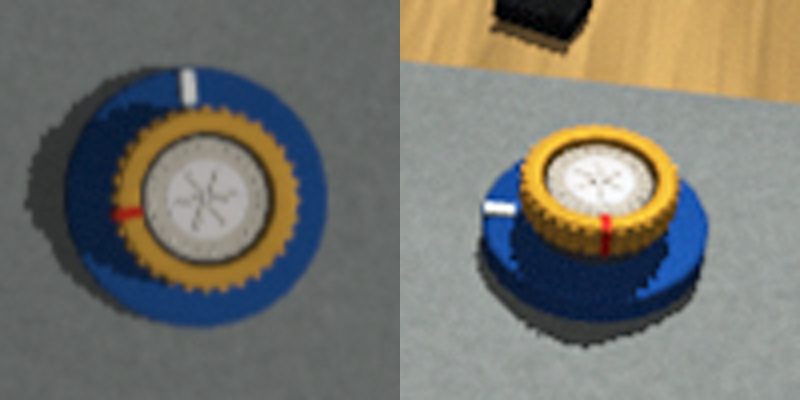

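The ring's axis is near (0.4768, -0.1857). The pointer is at about +0.05 rad and the mark at 1.74 rad, so the joint reads about -4.59, which is inside the given range, and has about 17.2 rad to go. I'll shut the fingers, square the tool to the world axes and approach on the ring's -y side.

Units first: shifts go in shares of 0.8 m and turns go in shares of 60 degrees. So 0.337 m / 0.8 = 0.4213, 0.118 m / 0.8 = 0.1475, 0.369 rad / 1.0472 = 0.3524.

Request:
send_path(
  moves=[
    [0, 0.05, -0.03, 0.0125, 0, 0, 0.0955],
    [0, 0.1, -0.06, 0.0375, 0, 0, 0.191],
    [0, 0.15, -0.09, 0.05, 0, 0, 0.2865],
    [0, 0.2, -0.12, 0.0625, 0, 0, 0.3524],
    [0, 0.25, -0.15, 0.0875, 0, 0, 0.3524],
    [0, 0.3, -0.18, 0.1, 0, 0, 0.3524],
    [0, 0.35, -0.21, 0.125, 0, 0, 0.3524],
    [0, 0.4, -0.2375, 0.1375, 0, 0, 0.3524],
    [0, 0.4213, -0.25, 0.1475, 0, 0, 0.3524],
    [0, 0.4213, -0.25, 0.1475, 0, 0, 0.3524],
  ],
  grip_force=10,
)

```text
clock: 1.2
tool_pos: [0.4697, -0.2709, 0.1196]
eef_rot: [1.0, 0.003, 0.0, -0.002]
contact_force: [-0.9, 0.0, 0.3]
opening: 0.116
finger_force: 0.0
```

Run:
```python
from h import *
s=r.get_state();print(s["tool_pos"],Ro.from_quat(s["eef_rot"]).as_matrix().round(3),s["contact_force"])
```

```text
[ 0.46968144 -0.27093383  0.11957186] [[ 1.     0.006 -0.   ]
 [ 0.006 -1.     0.003]
 [ 0.    -0.003 -1.   ]] [-0.85574911  0.02606493  0.31724917]
```

Scaled: 0.088 m / 0.8 = 0.11, 0.06 m / 0.8 = 0.075.

Request:
send_path(
  moves=[
    [0, 0, 0, 0.0375, 0, 0, 0],
    [0, 0, 0, 0.075, 0, 0, 0],
    [0, 0, 0, 0.11, 0, 0, 0],
    [0, 0, 0, 0.11, 0, 0, 0],
    [0, 0, 0, 0.11, 0, 0, 0],
  ],
)

```text
clock: 1.7
tool_pos: [0.4665, -0.2768, 0.0331]
eef_rot: [1.0, -0.002, -0.0, 0.0]
contact_force: [-0.7, -0.1, 0.6]
opening: 0.006
finger_force: 0.0
```

Run:
```python
from h import *
s=r.get_state();print(s["tool_pos"],s["contact_force"])
ims=[]
for n,uv in(("top",(416,288)),("side",(363,208))):
    im=snapshot(n); ims.append(cv2.resize(im[uv[1]-60:uv[1]+60,uv[0]-60:uv[0]+60,::-1],(400,400),interpolation=2))
cv2.imwrite("pics/b2.png",np.hstack(ims))
```

```text
[ 0.46645506 -0.27676519  0.03314505] [-0.72019141 -0.1428649   0.60876723]
```

View pics/b2.png

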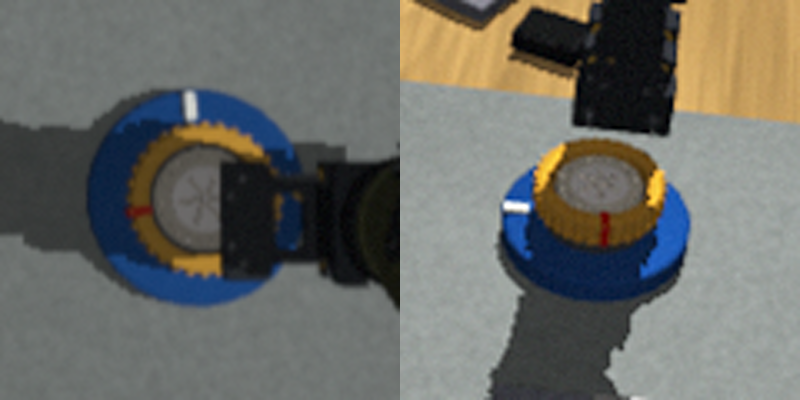

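The hand is at the right of the ring, over the -y side, with the fingertips clear of it. The mark hasn't moved, and the side view at about (604,225) in the crop shows it clearly. Next I'll approach in +y until it touches.

Scaled: -0.024 m / 0.8 = -0.03, -0.022 m / 0.8 = -0.0275.

Request:
send_path(
  moves=[
    [0, 0, -0.015, 0, 0, 0, 0],
    [0, 0, -0.025, 0, 0, 0, 0],
    [0, 0, -0.0275, 0, 0, 0, 0],
    [0, 0, -0.03, 0, 0, 0, 0],
    [0, 0, -0.03, 0, 0, 0, 0],
  ],
)

```text
clock: 2.3
tool_pos: [0.4675, -0.2511, 0.0329]
eef_rot: [1.0, -0.0, 0.0, 0.0]
contact_force: [1.0, -0.5, 0.0]
opening: 0.004
finger_force: 0.0
```

Request:
send_path(
  moves=[
    [0, 0, -0.0013, 0, 0, 0, 0],
    [0, 0, -0.0025, 0, 0, 0, 0],
    [0, 0, -0.0025, 0, 0, 0, 0],
  ],
)

```text
clock: 2.6
tool_pos: [0.4672, -0.2498, 0.0327]
eef_rot: [1.0, -0.001, 0.0, 0.0]
contact_force: [0.6, -0.2, -0.5]
opening: 0.002
finger_force: 0.2
```

Request:
send_path(
  moves=[
    [0, 0, -0.0013, 0, 0, 0, 0],
    [0, 0, -0.0025, 0, 0, 0, 0],
    [0, 0, -0.0025, 0, 0, 0, 0],
  ],
)

```text
clock: 2.9
tool_pos: [0.4673, -0.2494, 0.0328]
eef_rot: [1.0, -0.002, 0.0, 0.001]
contact_force: [-0.7, -4.6, -2.0]
opening: 0.001
finger_force: 2.4
```

Contact is at y ≈ -0.2495 with 4.6 N, which agrees with the vision estimate to 2 mm. I'll slide the flat along +x (counter-clockwise on this side) and check whether the ring follows.

Scaled: 0.018 m / 0.8 = 0.0225, 0.016 m / 0.8 = 0.02.

Request:
send_path(
  moves=[
    [0, 0.005, 0, 0, 0, 0, 0],
    [0, 0.01, 0, 0, 0, 0, 0],
    [0, 0.015, 0, 0, 0, 0, 0],
    [0, 0.02, 0, 0, 0, 0, 0],
    [0, 0.0225, 0, 0, 0, 0, 0],
    [0, 0.0225, 0, 0, 0, 0, 0],
  ],
)

```text
clock: 3.5
tool_pos: [0.4854, -0.2493, 0.0328]
eef_rot: [1.0, -0.001, 0.0, 0.001]
contact_force: [-0.4, -4.9, -0.2]
opening: 0.009
finger_force: 2.4
```

Add to h.py:
```python
C=np.array([.4768,-.1857])
def mark(pred=None):
    for n in("top","side"):
        im=snapshot(n); m=masks(im,"red"); uv=proj(n,[[*C,.05]])[0]; m=win(m,uv,26); k=int(m.sum())
        if k>2:
            c,k=cen(m); P=ray(n,c,.056 if n=="top" else .050)[:2]-C; print(n,c.round(1),k,"rad",np.hypot(*P).round(4),"joint mod 2pi",(np.arctan2(P[1],P[0])-.055).round(3))
        else: print(n,"no red",k)
```

```bash
python3 -c "
from h import *
mark();s=r.get_state();print(s['tool_pos'],s['contact_force'])"
```

```text
top [400.5 297.6] 19 rad 0.0403 joint mod 2pi 2.062
side [370.7 214. ] 14 rad 0.0411 joint mod 2pi 2.092
[ 0.48543387 -0.24928109  0.03282894] [-0.59037551 -5.95832137 -0.5944767 ]
```

The ring turned 0.38 rad over 18 mm, so it rolls without slipping. Next is the corner arc round to the +x side.

Scaled: -0.0465 m / 0.8 = -0.0581, 0.0459 m / 0.8 = 0.0574.

Request:
send_path(
  moves=[
    [0, 0.0091, -0.0008, 0, 0, 0, 0],
    [0, 0.018, -0.0029, 0, 0, 0, 0],
    [0, 0.0264, -0.0064, 0, 0, 0, 0],
    [0, 0.0341, -0.0111, 0, 0, 0, 0],
    [0, 0.0411, -0.017, 0, 0, 0, 0],
    [0, 0.047, -0.024, 0, 0, 0, 0],
    [0, 0.0518, -0.0318, 0, 0, 0, 0],
    [0, 0.0553, -0.0401, 0, 0, 0, 0],
    [0, 0.0574, -0.049, 0, 0, 0, 0],
    [0, 0.0581, -0.0581, 0, 0, 0, 0],
  ],
)

```text
clock: 4.6
tool_pos: [0.5357, -0.2007, 0.0332]
eef_rot: [1.0, -0.0, 0.004, 0.0]
contact_force: [4.6, -0.5, -1.8]
opening: 0.006
finger_force: 2.4
```

```bash
python3 -c "
from h import *
mark();s=r.get_state();print(s['tool_pos'],s['contact_force'])"
```

```text
top no red 2
side [377.  196.1] 7 rad 0.0449 joint mod 2pi -2.444
[ 0.53568858 -0.19863797  0.03306937] [ 5.28635339  2.18702527 -1.40036849]
```

Scaled: -0.0706 m / 0.8 = -0.0883, -0.033 m / 0.8 = -0.0413.

Request:
send_path(
  moves=[
    [0, 0, -0.01, 0, 0, 0, 0],
    [0, 0, -0.02, 0, 0, 0, 0],
    [0, 0, -0.03, 0, 0, 0, 0],
    [0, 0, -0.0413, 0, 0, 0, 0],
    [0, -0.0008, -0.0504, 0, 0, 0, 0],
    [0, -0.0029, -0.0593, 0, 0, 0, 0],
    [0, -0.0064, -0.0676, 0, 0, 0, 0],
    [0, -0.0111, -0.0754, 0, 0, 0, 0],
    [0, -0.017, -0.0824, 0, 0, 0, 0],
    [0, -0.024, -0.0883, 0, 0, 0, 0],
  ],
)

```text
clock: 5.7
tool_pos: [0.5112, -0.13, 0.0326]
eef_rot: [1.0, -0.001, -0.001, -0.0]
contact_force: [1.3, -0.2, 0.8]
opening: 0.005
finger_force: 0.7
```

```bash
python3 -c "
from h import *
mark();s=r.get_state();print(s['tool_pos'],s['contact_force'])"
```

```text
top no red 0
side no red 0
[ 0.51002481 -0.12948239  0.03246577] [0.90028566 1.03850133 0.19152912]
```

Scaled: -0.0669 m / 0.8 = -0.0836, -0.0458 m / 0.8 = -0.0573.

Request:
send_path(
  moves=[
    [0, -0.0078, -0.0048, 0, 0, 0, 0],
    [0, -0.0161, -0.0083, 0, 0, 0, 0],
    [0, -0.025, -0.0104, 0, 0, 0, 0],
    [0, -0.0341, -0.0109, 0, 0, 0, 0],
    [0, -0.0419, -0.0105, 0, 0, 0, 0],
    [0, -0.0494, -0.0105, 0, 0, 0, 0],
    [0, -0.0573, -0.0105, 0, 0, 0, 0],
    [0, -0.0664, -0.0098, 0, 0, 0, 0],
    [0, -0.0753, -0.0076, 0, 0, 0, 0],
    [0, -0.0836, -0.0041, 0, 0, 0, 0],
  ],
)

```text
clock: 6.8
tool_pos: [0.4452, -0.1271, 0.0327]
eef_rot: [1.0, -0.0, -0.0, -0.0]
contact_force: [0.4, 0.5, 0.5]
opening: 0.008
finger_force: 0.0
```

```bash
python3 -c "
from h import *
mark();s=r.get_state();print(s['tool_pos'],s['contact_force'])"
```

```text
top [430.7 272.6] 15 rad 0.0418 joint mod 2pi -0.82
side [351.2 192.2] 9 rad 0.0464 joint mod 2pi -0.891
[ 0.44435014 -0.12768774  0.03271503] [ 0.1016272  -0.08257607 -0.84272577]
```

The ring is at about -0.83, and contact was lost on the +y side. I'll press inward to find the rim again.

Scaled: 0.002 m / 0.8 = 0.0025, 0.001 m / 0.8 = 0.0013.

Request:
send_path(
  moves=[
    [0, 0.0006, 0.0013, 0, 0, 0, 0],
    [0, 0.0013, 0.0025, 0, 0, 0, 0],
    [0, 0.0013, 0.0025, 0, 0, 0, 0],
  ],
)

```text
clock: 7.2
tool_pos: [0.4464, -0.1284, 0.0326]
eef_rot: [1.0, -0.0, -0.001, -0.0]
contact_force: [-1.9, 1.5, 0.8]
opening: 0.004
finger_force: 1.2
```

Request:
send_path(
  moves=[
    [0, 0.0006, 0.0013, 0, 0, 0, 0],
    [0, 0.0013, 0.0025, 0, 0, 0, 0],
    [0, 0.0013, 0.0025, 0, 0, 0, 0],
  ],
)

```text
clock: 7.5
tool_pos: [0.4466, -0.1288, 0.0326]
eef_rot: [1.0, 0.001, -0.002, -0.001]
contact_force: [-2.4, 6.5, 1.2]
opening: 0.008
finger_force: 2.8
```

Request:
send_path(
  moves=[
    [0, 0.0006, 0.0013, 0, 0, 0, 0],
    [0, 0.0013, 0.0025, 0, 0, 0, 0],
    [0, 0.0013, 0.0025, 0, 0, 0, 0],
  ],
)

```text
clock: 7.8
tool_pos: [0.4467, -0.129, 0.0325]
eef_rot: [1.0, 0.002, -0.003, -0.003]
contact_force: [-3.5, 10.4, 3.0]
opening: 0.009
finger_force: 3.8
```

Bookkeeping the commanded pose shows the +y side was under-pressed. Stiffness is about 2 N/mm. I'll generate a proper path with roughly 2.5 mm of press.

Add to h.py:
```python
Cc=np.array([.4775,-.1857]); hx,hy,rho=.0094,.0159,.0452
def loop():
    """closed CCW command path, densely sampled, from the start of the -x flat"""
    P=[]
    for a,(s,t) in zip((180,270,0,90),((-1,-1),(1,-1),(1,1),(-1,1))):
        th=np.radians(a+np.arange(0,91)); P.append(Cc+rho*np.c_[np.cos(th),np.sin(th)]+[s*hx,t*hy])
    return np.vstack(P+[P[0][:1]])
def rows(cmd,k=10,step=.01):
    P=loop(); L=np.r_[0,np.cumsum(np.hypot(*np.diff(P,axis=0).T))]; tot=L[-1]
    G=np.linspace(0,tot,4000); Q=np.c_[np.interp(G,L,P[:,0]),np.interp(G,L,P[:,1])]
    i=np.argmin(np.hypot(*(Q-cmd).T)); g=(G[i]+step*np.arange(1,k+1))%tot
    W=np.c_[np.interp(g,L,P[:,0]),np.interp(g,L,P[:,1])]; D=(W-cmd)*[1,-1]
    print(D.round(4).tolist(),"end cmd",W[-1].round(4),"from path pt",Q[i].round(4))
```

```bash
python3 -c "
from h import *
rows([.4483,-.1324]);mark()"
```

```text
[[-0.0096, 0.0031], [-0.0164, 0.0103], [-0.0215, 0.0189], [-0.0245, 0.0284], [-0.0254, 0.0384], [-0.0254, 0.0484], [-0.0254, 0.0584], [-0.0254, 0.0684], [-0.0245, 0.0783], [-0.0214, 0.0878]] end cmd [ 0.4269 -0.2202] from path pt [ 0.447  -0.1298]
top [430.7 272.6] 15 rad 0.0418 joint mod 2pi -0.82
side [351.5 192.2] 8 rad 0.0459 joint mod 2pi -0.902
```

Scaled: 0.0384 m / 0.8 = 0.048, 0.0284 m / 0.8 = 0.0355.

Request:
send_path(
  moves=[
    [0, -0.012, 0.0039, 0, 0, 0, 0],
    [0, -0.0205, 0.0129, 0, 0, 0, 0],
    [0, -0.0269, 0.0236, 0, 0, 0, 0],
    [0, -0.0306, 0.0355, 0, 0, 0, 0],
    [0, -0.0318, 0.048, 0, 0, 0, 0],
  ],
)

```text
clock: 8.4
tool_pos: [0.4188, -0.1721, 0.0326]
eef_rot: [1.0, -0.002, -0.004, -0.0]
contact_force: [-6.0, 1.5, 3.3]
opening: 0.006
finger_force: 3.0
```

```bash
python3 -c "
from h import *
mark()"
```

```text
top [410.9 268.3] 17 rad 0.0411 joint mod 2pi 0.235
side [345.6 203.7] 14 rad 0.041 joint mod 2pi 0.169
```

Request:
send_path(
  moves=[
    [0, 0, 0.0125, 0, 0, 0, 0],
    [0, 0, 0.025, 0, 0, 0, 0],
    [0, 0, 0.0375, 0, 0, 0, 0],
    [0, 0.0011, 0.0499, 0, 0, 0, 0],
    [0, 0.005, 0.0618, 0, 0, 0, 0],
  ],
)

```text
clock: 9.0
tool_pos: [0.4266, -0.2228, 0.0327]
eef_rot: [1.0, -0.002, -0.0, 0.001]
contact_force: [-2.1, 0.2, -0.4]
opening: 0.008
finger_force: 0.8
```

```bash
python3 -c "
from h import *
mark(); rows([.4269,-.2202])"
```

```text
top [397.5 283.9] 15 rad 0.0408 joint mod 2pi 1.337
side [358.4 215.4] 17 rad 0.0442 joint mod 2pi 1.383
[[0.0051, 0.0086], [0.0119, 0.0158], [0.0202, 0.0214], [0.0295, 0.0251], [0.0394, 0.0266], [0.0494, 0.0266], [0.0594, 0.0266], [0.0693, 0.0256], [0.0788, 0.0225], [0.0873, 0.0174]] end cmd [ 0.5142 -0.2376] from path pt [ 0.4269 -0.2202]
```

It has passed the pointer the first time and is at about 1.34. Continuing.

Scaled: 0.0873 m / 0.8 = 0.1091, 0.0788 m / 0.8 = 0.0985.

Request:
send_path(
  moves=[
    [0, 0.0064, 0.0108, 0, 0, 0, 0],
    [0, 0.0149, 0.0198, 0, 0, 0, 0],
    [0, 0.0253, 0.0268, 0, 0, 0, 0],
    [0, 0.0369, 0.0314, 0, 0, 0, 0],
    [0, 0.0493, 0.0333, 0, 0, 0, 0],
    [0, 0.0618, 0.0333, 0, 0, 0, 0],
    [0, 0.0743, 0.0333, 0, 0, 0, 0],
    [0, 0.0866, 0.032, 0, 0, 0, 0],
    [0, 0.0985, 0.0281, 0, 0, 0, 0],
    [0, 0.1091, 0.0218, 0, 0, 0, 0],
  ],
)

```text
clock: 10.1
tool_pos: [0.5164, -0.2376, 0.0329]
eef_rot: [1.0, -0.0, 0.001, -0.0]
contact_force: [0.2, -1.4, 0.2]
opening: 0.008
finger_force: 0.7
```

```bash
python3 -c "
from h import *
mark(); rows([.5142,-.2376])"
```

```text
top [424.5 305.9] 15 rad 0.0411 joint mod 2pi -2.829
side [378.6 198.6] 7 rad 0.0435 joint mod 2pi -2.651
[[0.0073, -0.0069], [0.0128, -0.0152], [0.0164, -0.0245], [0.0179, -0.0344], [0.0179, -0.0444], [0.0179, -0.0544], [0.0179, -0.0644], [0.0174, -0.0743], [0.0149, -0.084], [0.0103, -0.0929]] end cmd [ 0.5245 -0.1447] from path pt [ 0.5142 -0.2376]
```

Scaled: -0.0929 m / 0.8 = -0.1161, -0.084 m / 0.8 = -0.105.

Request:
send_path(
  moves=[
    [0, 0.0091, -0.0086, 0, 0, 0, 0],
    [0, 0.016, -0.019, 0, 0, 0, 0],
    [0, 0.0205, -0.0306, 0, 0, 0, 0],
    [0, 0.0224, -0.043, 0, 0, 0, 0],
    [0, 0.0224, -0.0555, 0, 0, 0, 0],
    [0, 0.0224, -0.068, 0, 0, 0, 0],
    [0, 0.0224, -0.0805, 0, 0, 0, 0],
    [0, 0.0218, -0.0929, 0, 0, 0, 0],
    [0, 0.0186, -0.105, 0, 0, 0, 0],
    [0, 0.0129, -0.1161, 0, 0, 0, 0],
  ],
)

```text
clock: 11.2
tool_pos: [0.5248, -0.1436, 0.0328]
eef_rot: [1.0, -0.0, -0.0, -0.0]
contact_force: [2.7, -0.4, 0.7]
opening: 0.002
finger_force: 1.0
```

```bash
python3 -c "
from h import *
mark(); rows([.5245,-.1447])"
```

```text
top no red 0
side no red 0
[[-0.0065, -0.0077], [-0.0144, -0.0137], [-0.0235, -0.0178], [-0.0332, -0.0199], [-0.0432, -0.0201], [-0.0532, -0.0201], [-0.0632, -0.0196], [-0.0728, -0.017], [-0.0817, -0.0124], [-0.0893, -0.0059]] end cmd [ 0.4352 -0.1388] from path pt [ 0.5245 -0.1447]
```

Scaled: -0.0893 m / 0.8 = -0.1116, -0.0817 m / 0.8 = -0.1021.

Request:
send_path(
  moves=[
    [0, -0.0081, -0.0096, 0, 0, 0, 0],
    [0, -0.018, -0.0171, 0, 0, 0, 0],
    [0, -0.0294, -0.0223, 0, 0, 0, 0],
    [0, -0.0415, -0.0249, 0, 0, 0, 0],
    [0, -0.054, -0.0251, 0, 0, 0, 0],
    [0, -0.0665, -0.0251, 0, 0, 0, 0],
    [0, -0.079, -0.0245, 0, 0, 0, 0],
    [0, -0.091, -0.0213, 0, 0, 0, 0],
    [0, -0.1021, -0.0155, 0, 0, 0, 0],
    [0, -0.1116, -0.0074, 0, 0, 0, 0],
  ],
)

```text
clock: 12.3
tool_pos: [0.4338, -0.1399, 0.0327]
eef_rot: [1.0, -0.001, -0.001, 0.0]
contact_force: [-0.8, 2.3, 0.5]
opening: 0.009
finger_force: 0.8
```

```bash
python3 -c "
from h import *
mark(); rows([.4352,-.1388])"
```

```text
top [397.2 286. ] 20 rad 0.041 joint mod 2pi 1.44
side [360.  215.3] 20 rad 0.0431 joint mod 2pi 1.466
[[-0.006, 0.008], [-0.0101, 0.0171], [-0.0121, 0.0268], [-0.0123, 0.0368], [-0.0123, 0.0468], [-0.0123, 0.0568], [-0.0121, 0.0668], [-0.0101, 0.0766], [-0.0061, 0.0857], [-0.0001, 0.0937]] end cmd [ 0.4351 -0.2325] from path pt [ 0.4352 -0.1388]
```

Now at 7.72, with the second meeting passed.

Scaled: 0.0937 m / 0.8 = 0.1171, 0.0857 m / 0.8 = 0.1071.

Request:
send_path(
  moves=[
    [0, -0.0075, 0.01, 0, 0, 0, 0],
    [0, -0.0126, 0.0214, 0, 0, 0, 0],
    [0, -0.0151, 0.0335, 0, 0, 0, 0],
    [0, -0.0154, 0.046, 0, 0, 0, 0],
    [0, -0.0154, 0.0585, 0, 0, 0, 0],
    [0, -0.0154, 0.071, 0, 0, 0, 0],
    [0, -0.0151, 0.0835, 0, 0, 0, 0],
    [0, -0.0126, 0.0958, 0, 0, 0, 0],
    [0, -0.0076, 0.1071, 0, 0, 0, 0],
    [0, -0.0001, 0.1171, 0, 0, 0, 0],
  ],
)

```text
clock: 13.4
tool_pos: [0.4354, -0.2351, 0.0327]
eef_rot: [1.0, -0.001, -0.0, 0.001]
contact_force: [-2.8, -0.9, -1.5]
opening: 0.007
finger_force: 1.2
```

```bash
python3 -c "
from h import *
mark(); rows([.4351,-.2325],8)"
```

```text
top no red 0
side no red 0
[[0.0076, 0.0065], [0.0164, 0.0111], [0.026, 0.0138], [0.036, 0.0143], [0.046, 0.0143], [0.056, 0.0141], [0.0658, 0.0121], [0.0749, 0.008]] end cmd [ 0.51   -0.2405] from path pt [ 0.4351 -0.2325]
```

Scaled: 0.0749 m / 0.8 = 0.0936, 0.0658 m / 0.8 = 0.0823.

Request:
send_path(
  moves=[
    [0, 0.0095, 0.0081, 0, 0, 0, 0],
    [0, 0.0205, 0.0139, 0, 0, 0, 0],
    [0, 0.0325, 0.0173, 0, 0, 0, 0],
    [0, 0.045, 0.0179, 0, 0, 0, 0],
    [0, 0.0575, 0.0179, 0, 0, 0, 0],
    [0, 0.07, 0.0176, 0, 0, 0, 0],
    [0, 0.0823, 0.0151, 0, 0, 0, 0],
    [0, 0.0936, 0.01, 0, 0, 0, 0],
  ],
)

```text
clock: 14.3
tool_pos: [0.5124, -0.2405, 0.0329]
eef_rot: [1.0, -0.0, 0.001, -0.0]
contact_force: [-1.0, -0.7, 0.5]
opening: 0.009
finger_force: 0.6
```

```bash
python3 -c "
from h import *
mark(); rows([.51,-.2405],4)"
```

```text
top no red 0
side no red 0
[[0.008, -0.0061], [0.0144, -0.0137], [0.019, -0.0225], [0.0216, -0.0322]] end cmd [ 0.5316 -0.2083] from path pt [ 0.51   -0.2404]
```

The mark should now be under the hand, at roughly 11.55 expected. I'll back out and move around to the -x side, where the mark near the pointer stays visible for the final roll.

Scaled: -0.12 m / 0.8 = -0.15, -0.11 m / 0.8 = -0.1375.

Request:
send_path(
  moves=[
    [0, 0.0188, 0.0188, 0, 0, 0, 0],
    [0, 0.0313, 0.0375, 0, 0, 0, 0],
    [0, 0.0313, 0.0375, -0.0563, 0, 0, 0],
    [0, 0.0313, 0.0375, -0.1, 0, 0, 0],
    [0, -0.025, 0.0375, -0.1, 0, 0, 0],
    [0, -0.0813, 0.0375, -0.1, 0, 0, 0],
    [0, -0.1375, 0.0375, -0.1, 0, 0, 0],
    [0, -0.15, -0.0188, -0.1, 0, 0, 0],
    [0, -0.15, -0.075, -0.1, 0, 0, 0],
    [0, -0.15, -0.075, -0.1, 0, 0, 0],
  ],
)

```text
clock: 15.4
tool_pos: [0.3895, -0.1738, 0.1128]
eef_rot: [1.0, 0.005, -0.001, -0.003]
contact_force: [-0.5, 0.1, 0.5]
opening: 0.006
finger_force: 0.0
```

```bash
python3 -c "
from h import *
mark()"
```

```text
top [432.5 274.2] 14 rad 0.0421 joint mod 2pi -0.937
side [353.3 191.7] 7 rad 0.0455 joint mod 2pi -1.011
```

Scaled: 0.08 m / 0.8 = 0.1, 0.03 m / 0.8 = 0.0375.

Request:
send_path(
  moves=[
    [0, 0, -0.0156, 0.0375, 0, 0, 0],
    [0, 0, -0.0156, 0.1, 0, 0, 0],
    [0, 0.0125, -0.0156, 0.1, 0, 0, 0],
    [0, 0.0313, -0.0156, 0.1, 0, 0, 0],
    [0, 0.0413, -0.0156, 0.1, 0, 0, 0],
    [0, 0.0413, -0.0156, 0.1, 0, 0, 0],
  ],
)

```text
clock: 16.1
tool_pos: [0.4189, -0.1694, 0.0317]
eef_rot: [1.0, -0.002, -0.005, 0.0]
contact_force: [-5.3, 1.0, -4.6]
opening: 0.009
finger_force: 2.9
```

```bash
python3 -c "
from h import *
mark()"
```

```text
top [432.6 274.4] 16 rad 0.042 joint mod 2pi -0.945
side [353.3 191.7] 7 rad 0.0455 joint mod 2pi -1.011
```

Request:
send_path(
  moves=[
    [0, 0, 0.0075, 0, 0, 0, 0],
    [0, 0, 0.0163, 0, 0, 0, 0],
    [0, 0, 0.025, 0, 0, 0, 0],
    [0, 0, 0.0338, 0, 0, 0, 0],
    [0, 0, 0.04, 0, 0, 0, 0],
    [0, 0, 0.04, 0, 0, 0, 0],
  ],
)

```text
clock: 16.8
tool_pos: [0.4192, -0.2026, 0.0325]
eef_rot: [1.0, -0.002, -0.004, 0.001]
contact_force: [-6.7, -1.0, -0.9]
opening: 0.005
finger_force: 3.5
```

```bash
python3 -c "
from h import *
mark()
im=snapshot('top'); cv2.imwrite('pics/t3.png',cv2.resize(im[238:338,366:466,::-1],(600,600),interpolation=2))"
```

```text
top [420.6 267.9] 17 rad 0.0409 joint mod 2pi -0.257
side [346.6 197.4] 7 rad 0.0425 joint mod 2pi -0.379
```

View pics/t3.png

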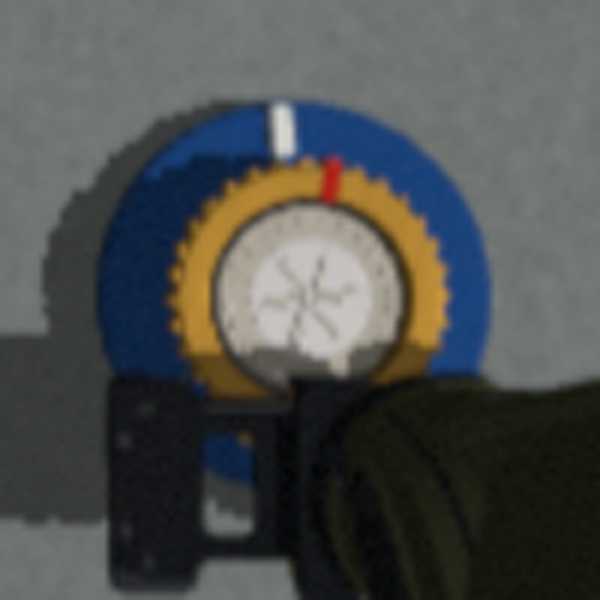

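The mark is at crop (333,180), just right of the pointer at (284,130), so about 0.25–0.3 rad remains. I'll refine the axis by fitting a circle to the mark sightings before the last bit.

Run:
```python
from h import *
from scipy.optimize import least_squares
uv=[(397.9,290.8),(400.5,297.6),(430.7,272.6),(410.9,268.3),(397.5,283.9),(424.5,305.9),(397.2,286),(432.6,274.4),(420.6,267.9)]
P=np.array([ray("top",u,.056)[:2] for u in uv])
f=least_squares(lambda c:np.hypot(*(P-c[:2]).T)-c[2],[.477,-.186,.0405]);print(f.x,f.fun.round(4))
g=least_squares(lambda c:np.hypot(*(P-c).T)-.0408,[.477,-.186]).x;print(g)
im=snapshot("top").astype(float)
# soft centroids: redness, and pointer whiteness
red=np.clip(im[...,0]-np.maximum(im[...,1]*1.05,im[...,2])-25,0,None); 
def soft(w,b):
    u0,u1,v0,v1=b; s=w[v0:v1,u0:u1]; V,U=np.mgrid[v0:v1,u0:u1]; return np.array([(U*s).sum(),(V*s).sum()])/s.sum()
hsv=cv2.cvtColor(im.astype(np.uint8),cv2.COLOR_RGB2HSV)
ms=cen(win(masks(im.astype(np.uint8),"red"),(417,270),15))[0]
gold=masks(im.astype(np.uint8),"gold")
wh=np.clip(im.min(2)-60,0,None); pt=soft(wh,(409,417,256,264)); print("mark",ms,"ptr",pt)
for c in(C,f.x[:2],g):
    a=[np.arctan2(*(ray("top",p,z)[:2]-c)[::-1]) for p,z in((ms,.056),(pt,.0235))]; print(c,a,"to go",a[1]-a[0], np.hypot(*(ray("top",pt,.0235)[:2]-c)))
```

```text
[ 0.47696162 -0.18632314  0.04111959] [-0.0003 -0.0002  0.0001  0.      0.0003 -0.      0.0004  0.0003 -0.0005]
[ 0.47715203 -0.18615096]
mark [420.58823529 267.88235294] ptr [412.7442371  259.46652031]
[ 0.4768 -0.1857] [np.float64(-0.20153855850424426), np.float64(0.05242359335836266)] to go 0.25396215186260696 0.058497103547946516
[ 0.47696162 -0.18632314] [np.float64(-0.18730617236039007), np.float64(0.0632295300189883)] to go 0.2505357023793784 0.05837176996567572
[ 0.47715203 -0.18615096] [np.float64(-0.19236238169065867), np.float64(0.060482375166638284)] to go 0.25284475685729696 0.05817107486037806
```

```bash
python3 -c "
from h import *
rows([.423,-.200],3,.0036)"
```

```text
[[-0.0001, 0.0036], [0.0002, 0.0071], [0.0008, 0.0107]] end cmd [ 0.4238 -0.2107] from path pt [ 0.4229 -0.2   ]
```

Scaled: 0.0107 m / 0.8 = 0.0134, 0.0071 m / 0.8 = 0.0089.

Request:
send_path(
  moves=[
    [0, 0, 0.0045, 0, 0, 0, 0],
    [0, 0.0003, 0.0089, 0, 0, 0, 0],
    [0, 0.001, 0.0134, 0, 0, 0, 0],
    [0, 0.001, 0.0134, 0, 0, 0, 0],
  ],
)

```text
clock: 17.4
tool_pos: [0.4219, -0.2134, 0.0327]
eef_rot: [1.0, -0.002, -0.002, 0.001]
contact_force: [-5.8, -2.0, -0.9]
opening: 0.004
finger_force: 3.1
```

Add to h.py:
```python
def togo(c=(.477,-.1862)):
    im=snapshot("top"); ms=cen(win(masks(im,"red"),(417,270),15))[0]; a=[np.arctan2(*(ray("top",p,z)[:2]-c)[::-1]) for p,z in((ms,.056),((412.74,259.47),.0235))]
    print("mark",ms,"to go",a[1]-a[0]); return im
```

```bash
python3 -c "
from h import *
togo()"
```

```text
mark [416.47058824 267.76470588] to go 0.04104589737167279
```

Scaled: 0.0018 m / 0.8 = 0.0023, 0.0004 m / 0.8 = 0.0005.

Request:
send_path(
  moves=[
    [0, 0.0005, 0.0023, 0, 0, 0, 0],
    [0, 0.0005, 0.0023, 0, 0, 0, 0],
    [0, 0.0005, 0.0023, 0, 0, 0, 0],
  ],
)

```text
clock: 17.75
tool_pos: [0.4222, -0.2146, 0.0327]
eef_rot: [1.0, -0.002, -0.002, 0.001]
contact_force: [-5.6, -1.9, -1.2]
opening: 0.005
finger_force: 3.0
```

```bash
python3 -c "
from h import *
togo()"
```

```text
mark [416.29411765 267.47058824] to go 0.03270024214397339
```

Request:
send_path(
  moves=[
    [0, -0.005, 0.0023, 0, 0, 0, 0],
    [0, -0.015, 0.0038, 0, 0, 0, 0],
    [0, -0.0313, 0.0063, 0, 0, 0, 0],
    [0, -0.0313, 0.0063, 0, 0, 0, 0],
  ],
)

```text
clock: 18.2
tool_pos: [0.3983, -0.2186, 0.033]
eef_rot: [1.0, -0.001, -0.0, 0.0]
contact_force: [-0.6, 0.0, 0.3]
opening: 0.004
finger_force: 0.0
```

```bash
python3 -c "
from h import *
im=togo(); togo(); mark(); cv2.imwrite('pics/t4.png',cv2.resize(im[238:338,366:466,::-1],(600,600),interpolation=2))"
```

```text
mark [416.29411765 267.47058824] to go 0.03270024214397339
mark [416.29411765 267.47058824] to go 0.03270024214397339
top [416.3 267.5] 17 rad 0.041 joint mod 2pi -0.039
side [345.3 199.9] 7 rad 0.0426 joint mod 2pi -0.157
```

View pics/t4.png

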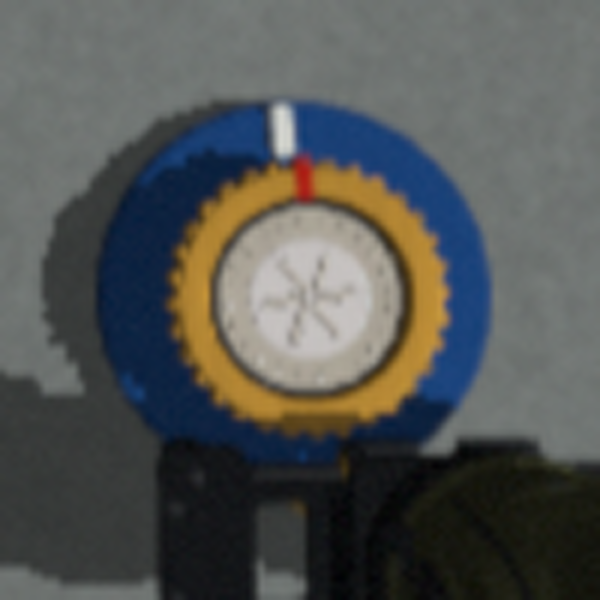

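The mark is at crop (304,178), lined up with the pointer at (284,130) once height parallax is allowed for. It is within about 0.03 rad. The ring stayed put when the fingers withdrew, so I'll take the hand away.

Units first: shifts go in shares of 0.8 m and turns go in shares of 60 degrees. So 0.18 m / 0.8 = 0.225, -0.15 m / 0.8 = -0.1875.

Request:
send_path(
  moves=[
    [0, -0.0125, 0.0125, -0.0375, 0, 0, 0],
    [0, -0.0125, 0.0375, -0.0875, 0, 0, 0],
    [0, -0.0125, 0.0875, -0.125, 0, 0, 0],
    [0, -0.0125, 0.1375, -0.1625, 0, 0, 0],
    [0, -0.0125, 0.1875, -0.1875, 0, 0, 0],
    [0, -0.0125, 0.225, -0.1875, 0, 0, 0],
    [0, -0.0125, 0.225, -0.1875, 0, 0, 0],
    [0, -0.0125, 0.225, -0.1875, 0, 0, 0],
  ],
)

```text
clock: 19.2
tool_pos: [0.3895, -0.398, 0.1826]
eef_rot: [1.0, -0.001, 0.0, -0.0]
contact_force: [-0.5, 0.3, -0.2]
opening: 0.005
finger_force: 0.0
```

```bash
python3 -c "
from h import *
im=togo(); mark(); cv2.imwrite('pics/t5.png',im[:,:,::-1])"
```

```text
mark [416.29411765 267.47058824] to go 0.03270024214397339
top [416.3 267.5] 17 rad 0.041 joint mod 2pi -0.039
side [345.3 199.9] 7 rad 0.0426 joint mod 2pi -0.157
```

View pics/t5.png

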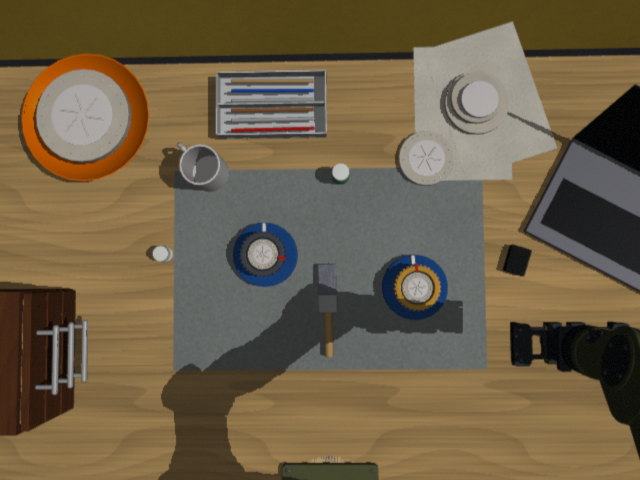

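The hand is clear. The brass mark at (416,267) meets the pointer at (413,260), the steel mark at (282,258) hasn't moved, and everything else stands where it was. Handing in.

```bash
python3 -c "
from plant import r, workorder, snapshot, camera_params
print(workorder.finish_job())"
```

```text
the job is handed in; nothing more can be done
None
```

The brass ring was rolled counter-clockwise from about -4.6 rad past the pointer twice and stopped at the third meeting, within about 0.04 rad by the top camera. The hand is clear, the steel ring and other objects look unmoved, and the job was handed in at about 19 s; no verdict was returned.

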